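# Couple a filter cartridge to the bench gas station

### The arm

A 7-joint arm with a two-finger parallel gripper is mounted at the origin on the work surface. World frame = base frame: x ahead of the robot, y to its left, z up, the work surface at z = 0. Lengths are in mm, angles in rad, forces in N, time in s.
With the tool pointing down it reaches from about 400 to 875 mm from the base axis. Payload 4.4 kg.
Tool frame: the origin (TCP) lies between the finger pads; the fingertips stand 11 mm ahead of it and the grasp point (between the pads) lies 8 mm behind it; y points along the fingers, x is the direction in which the jaws open and shut, and the axes are right-handed (so a half turn about y gives the same grasp; the last joint's range is limited). The gripper opens to 85 mm and grips with 20 to 120 N. Pads are 22 mm wide; open, the fingers measure 114 mm over their backs; the gripper's body (76 mm by 85 mm) begins 54 mm behind the grasp point. The pads swing forward as they close: fully open they stand 13 mm farther back than shut.
Start: joints at [1.259, 0.628, 0.038, 1.517, -0.027, 0.996, -0.02], TCP at [158.193, -630.47, 242.313] pointing down, gripper open.
Joint ranges: [-3.06, 3.06], [-0.37, 2.12], [-1.25, 1.32], [0.18, 2.47], [-1.1, 4.24], [0.23, 1.98], [-2.94, 2.94]. Speed limits (rad/s): [2.57, 2.57, 3.14, 3.14, 3.14, 3.14, 3.14].

### API

Orientations are given as [roll, pitch, yaw] about the fixed x, y, z axes, in that order (R = Rz(yaw) Ry(pitch) Rx(roll)).
In Python, from cell import * gives the robot as it stands.
- The arm moves only by the shell command python3 -m jog 'ROWS'. ROWS is JSON, a list of rows, each an object of numbers: "x", "y", "z": the shift along the tool's x, y, z in mm; "ax", "ay", "az": the turn, a rotation vector about the tool's x, y, z in rad; "grip": the finger opening in mm, from 0 to 85.4. In form: [{"x": .., "y": .., "z": .., "ax": .., "ay": .., "az": .., "grip": ..}, ...]. A call has 1 to 5 rows; each row is the pose to reach, as a shift and turn from the pose commanded when the call began, along the tool's axes at that moment; what a row does not reach only later rows make up. A row lasts 1/10 s, in which the tool goes at most 50 mm and 8.59 degrees, less where a joint would pass 70% of its speed; a pose out of reach is approached as far as the arm can. A call with a gripper value outside its range is refused whole. The fingers move at their own pace and stop on an object; the grip force is fixed at half the most. Time passes only in rows, so rows that repeat a pose let the fingers close. It gives the time, the measured TCP pose, the force and the opening at its end, in the units of the state.
- read_state(): the state, without advancing time (a new reading comes with each control period).
- get_image(name): name is "scene" or "top"; returns a dict with "color" (480x640x3 uint8, red, green, blue), "vfov" (degrees; the focal length in pixels is half the picture's height over the tangent of half this angle, whatever the lens; pixels are square), "cx", "cy" (the principal point, pixels), "k1" (the pictures are not rectified: a ray, as slopes to the right and down, at radius r is drawn at 1 + k1 r^2 times it, then the intrinsics apply), "camera_from_world" (4x4, takes a point from world to camera coordinates). Camera axes: x right, y down, z forward; pixel columns grow to the right and rows downward; lengths in mm; the calibration is good to about 2 mm. A picture is of the moment at which its call begins. There is no depth.
- finish_job(): hands the job in, once; it reports no verdict.
The state is a dict: "clock": time; "qpos": joint angles; "qd": joint speeds; "tau": joint torques, N m; "eef_pos": TCP position; "tool_rot": TCP orientation; "force": force on the tool from outside, world axes, zero at the start; "torque": the same for the moment, N m; "width": finger opening in mm.
Only numpy, scipy, OpenCV 4.12 (cv2) and the standard library are available. Lean on these libraries where they do the work, as an engineer would, in place of code of your own. Each camera call takes 0.05 s, during which the arm holds its last target.

### The job

Connect the metal filter cartridge from the rack to the quick coupler on the grey stand: draw the coupler's sleeve down until it stays back by itself, let go of it, then push the cartridge's plug home until the sleeve springs up and locks it, and let go. Feel for the coupler's height, which is known only roughly, and press gently throughout, with less than 20 N, so that the coupler is never pushed down on its cushion; leave the vials, flask and beaker alone.

Things in the scene. Friction and masses are not known exactly. Their poses are not given: they have to be found in the camera images.
- stand: fixed grey block, 110 x 110 x 28 mm, with an upright steel quick coupler in its middle, mouth up. Origin: centre of the block's underside, on the coupler's vertical axis; z up. The whole coupler (mouth, sleeve, poppet, balls) is screwed in to a height that is not measured: anywhere within 20 mm above or below the middle places of the two points here.
- mouth_mid (a point): point fixed to the stand, on the coupler's axis, 108 mm above the stand's origin: middle place of the mouth. The true mouth (top rim) is within 20 mm above or below. Steel tube, 32 mm outside, 22 mm bore, flat rim without chamfer. Four steel balls, 14 mm below the true mouth, stick into the bore and bar the plug until the sleeve has been drawn down.
- flange_mid (a point): point fixed to the stand, on the axis, 74 mm above its origin: middle place of the flange's top with the sleeve up; true one within 20 mm. Aluminium sleeve around the tube: 44 mm diameter, from 2 to 40 mm below the true mouth; at its lower end a flange, 62 mm diameter, 6 mm thick, its top 34 mm below the true mouth. Press the flange from above or grip the sleeve.
- sleeve (a joint): sleeve travel, m: 0 = fully up (forward, locking), growing downwards, hard stop at 0.010. A spring lifts it with 8 N at 0, 10.5 N at the stop. Pressed beyond 0.006 to 0.008 the balls give way, and when released it stays back by itself at about 0.005; it springs up to 0 when a plug is seated.
- poppet (a joint): travel of the brass spring poppet in the bore, m, growing downwards. 0: its top 18 mm below the mouth, where the balls hold it at the start; about -0.012 when the sleeve stays back; 0.006 to 0.009 under a seated plug. Its spring pushes up with 6 N at -0.012, 10 N at 0.009: an unlocked plug is pushed out again.
- cushion (a joint): how far the whole coupler has been pressed down on the sprung black cushion under it, m, 0 at rest. It does not give up to 18 N of downward load, then 0.25 mm for each further newton. More than 0.001 (22 N) is overload: a careful hand never moves it. The sleeve's stop, and a plug that meets the mouth or the barred balls, pass all further load on to it.
- rack: fixed white block, 75 (x) x 190 (y) x 45 (z) mm, with three wells of 26 mm diameter and 35 mm depth in a row along its y, at -60, 0 and 60 mm. Origin: centre of its underside. The cartridge and two vials stand in the wells, in any order.
- cartridge: loose metal cylinder, 0.1 to 0.2 kg, 87 mm tall, with a thin brass nipple on top (12 mm wide, 8 mm, look only). Origin: centre of the plug's lower end; z up its axis. Upwards: plug, 20 mm diameter, 27 mm long, lowest 3 mm tapered to 15 mm; stop collar, 33 mm, from 27 to 32 mm; plain body, 36 mm diameter, 32 to 87 mm: grip here. In the rack the collar lies on the rack's top.
- plug_groove (a point): on the cartridge's axis, 13.5 mm above its origin: middle of the plug's locking groove (8.5 to 18.5 mm from the end). The collar meets the mouth when the plug is 27 mm deep; the balls snap into the groove over the last 2 mm, and the poppet may then lift the plug by 2 to 3 mm against the lock. Seating takes 5 to 13 N; keep below 20 N.
- vial0: loose clear vial with a black stopper, 22 mm diameter, 76 mm tall, standing in a well of the rack, its top 41 mm above the rack's top. Origin: centre of its underside. Leave alone.
- vial1: the same as vial0, in another well. Leave alone.
- flask: loose conical glass flask, 72 mm base diameter, 112 mm tall. Origin: centre of its underside. Leave alone.
- beaker: loose clear beaker, 68 mm diameter, 85 mm tall. Origin: centre of its underside. Leave alone.
Mind the look-alikes: they are no part of the job. There is more than one size of the stand; the job needs the smallest. There is more than one size of the cartridge; the one meant has the size given above.

How it is judged (in metres and radians):
On the way, in this order (a step that is already met when the one before it is completed fails the run):
1. the sleeve has been drawn down and stays back, the poppet risen, with nothing touching the sleeve (value of joint sleeve above 0.003 m and value of joint poppet below -0.008 m and contact force between each of the arm, the fingers and stand below 0.3 N), for 0.2 s.
2. the cartridge's plug is home, with the sleeve sprung up again (value of joint poppet above 0.005 m and value of joint sleeve below 0.002 m and horizontal distance between cartridge and stand below 0.003 m), for 0.2 s.
At the end, for the whole second after the job is handed in: The cartridge stands upright (within 0.1 rad) and at rest in the coupler, its plug on the coupler's axis within 3 mm and home (poppet pressed more than 5 mm below its starting place), and the sleeve is fully up again (within 2 mm), locking it; the robot touches nothing (all of step 2 and angle between cartridge's own z axis and vertical below 0.1 rad and linear speed of cartridge below 0.02 m/s).
It fails at once if the coupler is overloaded: pressed down on its cushion by more than 1 mm (about 22 N) (value of joint cushion above 0.001 m).
It fails at once if a vial, the flask or the beaker is moved by more than 20 mm (distance of any of vial0, vial1, flask, beaker from where it was at the start of the episode above 0.02 m).
It also fails if it takes over 64 s, if anything falls off the work surface, if the arm or the gripper's body presses on something with over 40 N, if the wrist force passes 120 N, or if a joint passes its speed limit or range.

## Working session

There is one attempt and no reset: what is moved stays moved. The work goes in short steps, Python scripts to look and compute and a shell command to move; the robot and the scene stay as the last step left them, time stands still between calls to the robot, and variables do not carry over. Pictures are saved under pics/ and viewed, and the job is handed in when it is done.

```bash
ls; mkdir -p pics; python3 - <<'E'
from cell import *
import cv2,json
for n in ("scene","top"):
    d=get_image(n); cv2.imwrite(f"pics/{n}0.png",d["color"][:,:,::-1]); print(n,{k:(v.tolist() if hasattr(v,'tolist') else v) for k,v in d.items() if k!="color"})
s=read_state(); print(s)
E
```

```text
pics
scene {'vfov': 54.95116642173717, 'cx': 329.2580811444153, 'cy': 235.37808655738775, 'k1': 0.00029708849586638955, 'camera_from_world': [[0.7690217003524726, 0.6391135646405877, 0.01180999066015001, -489.19658431979923], [0.3809012925059116, -0.4433307848364589, -0.811401269769536, -116.51780296599259], [-0.5133418254480319, 0.6284836248532577, -0.58437017680319, 1194.2492820609289], [0.0, 0.0, 0.0, 1.0]]}
top {'vfov': 52.61621970961617, 'cx': 312.5577020406996, 'cy': 233.63659384424437, 'k1': -0.09366090443440508, 'camera_from_world': [[0.028388092445518435, -0.9995511669555176, 0.009569788146435476, 33.7110409153506], [-0.9926114965442219, -0.029318258842471245, -0.11774063286175324, 604.4567327246746], [0.11796835650099137, -0.006156649763371163, -0.9929982691466015, 1146.643614202652], [0.0, 0.0, 0.0, 1.0]]}
{'clock': 0.1, 'qpos': array([ 1.25918921,  0.62928959,  0.03843552,  1.51830718, -0.02702117,
        0.9962913 , -0.01999532]), 'qd': array([-0.00050225, -0.00447213,  0.00036275, -0.00200079, -0.00092593,
        0.00189656, -0.00073064]), 'tau': array([ 3.61172366e-03, -5.64528716e+01,  1.23097122e+00, -1.93971097e+01,
        1.13815820e-02,  5.47592615e-03, -2.17650324e-05]), 'eef_pos': array([ 158.07305406, -629.90509024,  241.44502162]), 'tool_rot': array([-1.57079398,  0.00177803, -1.32498947]), 'force': array([-0.65129204,  0.66483668, -0.76002214]), 'torque': array([ 0.01169257, -0.01913285, -0.06056339]), 'width': 85.8226261183288}
```

View pics/scene0.png

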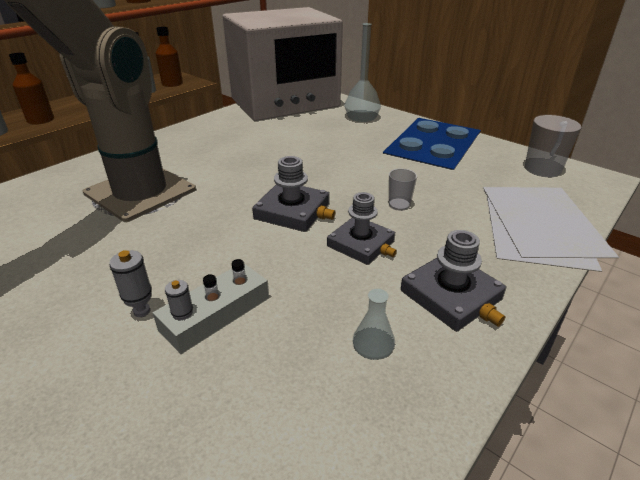

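View pics/top0.png

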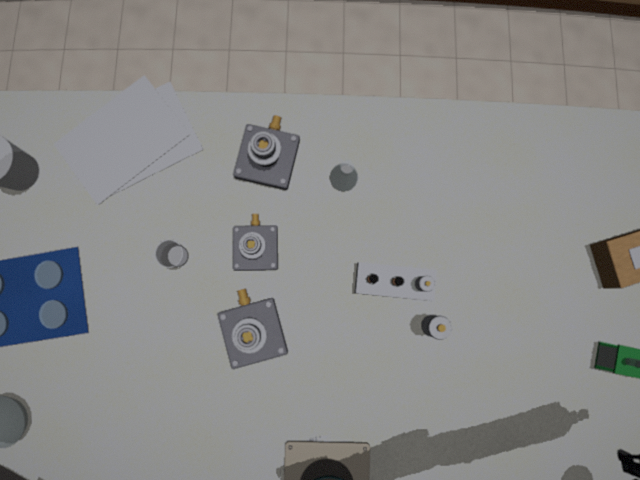

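```bash
cat > h.py <<'E'
from cell import *
import cv2, numpy as np
def K(d):
    f=240/np.tan(np.radians(d["vfov"]/2)); return np.array([[f,0,d["cx"]],[0,f,d["cy"]],[0,0,1.]])
def ray(d,u,v):
    p=cv2.undistortPoints(np.array([[[u,v]]],float),K(d),np.array([d["k1"],0,0,0.]))[0,0]
    T=np.array(d["camera_from_world"]);R=T[:3,:3]
    return -R.T@T[:3,3], R.T@np.array([p[0],p[1],1])
def plane(d,u,v,z):
    o,r=ray(d,u,v); return o+r*(z-o[2])/r[2]
def proj(d,P):
    T=np.array(d["camera_from_world"]);
    return cv2.projectPoints(np.array([P],float),cv2.Rodrigues(T[:3,:3])[0],T[:3,3],K(d),np.array([d["k1"],0,0,0.]))[0][0,0]
def tri(d1,p1,d2,p2):
    o1,r1=ray(d1,*p1);o2,r2=ray(d2,*p2)
    s=np.linalg.lstsq(np.c_[r1,-r2],o2-o1,rcond=None)[0]
    a=o1+s[0]*r1;b=o2+s[1]*r2; return (a+b)/2,np.linalg.norm(a-b)
E
python3 - <<'E'
import cv2
t=cv2.imread("pics/top0.png"); s=cv2.imread("pics/scene0.png")
def c(im,x,y,w,h,n,k): cv2.imwrite(n,cv2.resize(im[y:y+h,x:x+w],None,fx=k,fy=k,interpolation=cv2.INTER_CUBIC))
c(t,220,205,75,75,"pics/t_st.png",8); c(t,345,250,110,100,"pics/t_rk.png",6)
c(s,320,180,90,90,"pics/s_st.png",6); c(s,105,240,175,115,"pics/s_rk.png",4)
E
```

```text
(no output)
```

View pics/t_st.png

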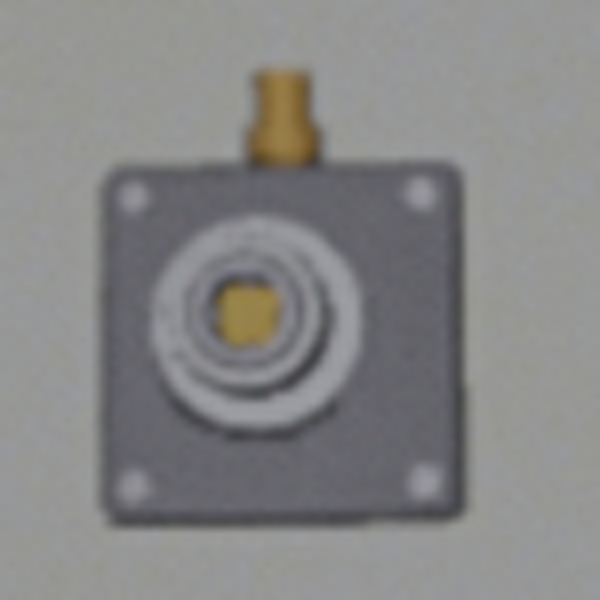

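View pics/t_rk.png

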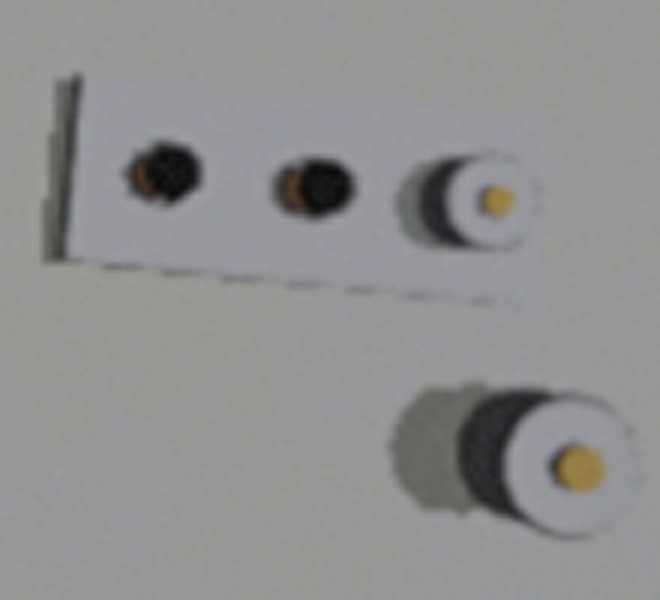

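View pics/s_st.png

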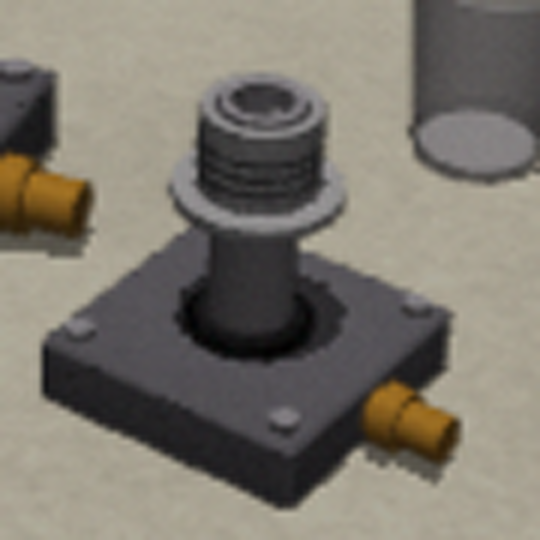

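View pics/s_rk.png

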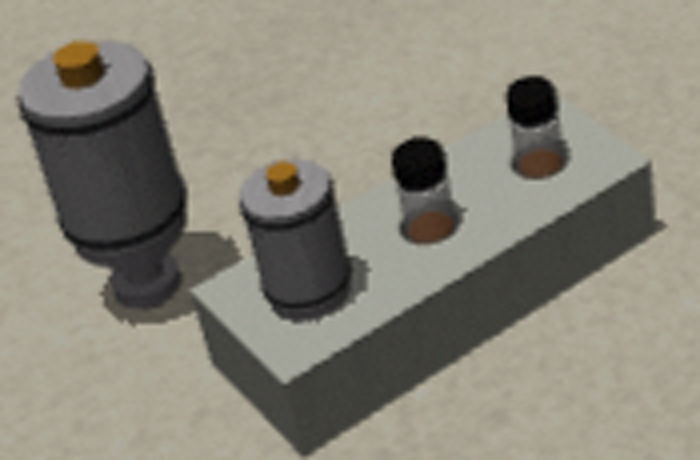

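```bash
cat > m.py <<'E'
from h import *
t=get_image("top"); s=get_image("scene")
def px(x,y,k,ox,oy): return ((x+.5)/k-.5+ox,(y+.5)/k-.5+oy)
T=lambda x,y:px(x,y,8,220,205); S=lambda x,y:px(x,y,6,320,180)
sc=[T(133,197),T(420,193),T(425,482),T(132,487)]
P=[plane(t,*p,30) for p in sc]; print("screws top",np.round(P,1).tolist(),np.round(np.mean(P,0),1), [round(np.linalg.norm(P[i]-P[i-1]),1) for i in range(4)])
c=[T(105,165),T(460,165),T(465,520),T(105,520)]
P=[plane(t,*p,28) for p in c]; print("corners",np.round(np.mean(P,0),1),[round(np.linalg.norm(P[i]-P[i-1]),1) for i in range(4)])
for a in [(79,328),(417,304),(285,418)]: print("scene screw",plane(s,*S(*a),30).round(1))
print("mouth",tri(t,T(246,312),s,S(262,101)))
print("flange",tri(t,T(256,325),s,S(258,190)))
for z in (88,108,128): print(z,plane(t,*T(246,312),z).round(1),plane(s,*S(262,101),z).round(1))
T=lambda x,y:px(x,y,6,345,250); S=lambda x,y:px(x,y,4,105,240)
print("nipple",tri(t,T(498,200),s,S(283,168)),plane(t,*T(498,200),113).round(1),plane(s,*S(283,168),113).round(1))
print("disc",plane(t,*T(490,201),105).round(1),plane(s,*S(286,190),105).round(1))
print("vials",plane(t,*T(168,173),86).round(1),plane(t,*T(325,187),86).round(1),plane(s,*S(532,90),86),plane(s,*S(418,152),86))
print("big nip",tri(t,T(578,468),s,S(78,48)))
for a in [(82,76),(64,259),(520,303)]: print("rack corner",plane(t,*T(*a),45).round(1))
for a in [(195,295),(288,382),(652,160)]: print("rack corner s",plane(s,*S(*a),45).round(1))
E
python3 m.py
```

```text
screws top [[609.3, 238.6, 30.0], [613.2, 150.7, 30.0], [524.8, 145.8, 30.0], [520.6, 234.8, 30.0]] [567.  192.5  30. ] [np.float64(88.8), np.float64(88.0), np.float64(88.5), np.float64(89.1)]
corners [566.4 190.8  28. ] [np.float64(109.0), np.float64(109.2), np.float64(108.8), np.float64(109.6)]
scene screw [528.  141.4  30. ]
scene screw [611.9 233.3  30. ]
scene screw [615.5 146.5  30. ]
mouth (array([566.68791305, 191.68989392, 117.10725889]), np.float64(0.2546591782128421))
flange (array([566.45290825, 193.12671642,  79.84105112]), np.float64(0.3168719102146935))
88 [569.5 195.3  88. ] [539.  231.9  88. ]
108 [567.6 192.9 108. ] [558.  204.2 108. ]
128 [565.8 190.4 128. ] [576.9 176.5 128. ]
nipple (array([ 489.1348599 , -213.0775735 ,  110.48253352]), np.float64(0.7047502142553167)) [ 489.3 -212.2  113. ] [ 491.6 -214.7  113. ]
disc [ 489.  -211.1  105. ] [ 495.  -217.4  105. ]
vials [497.1 -90.3  86. ] [ 493.3 -151.2   86. ] [502.09295298 -96.74101043  86.        ] [ 497.14038034 -156.31990567   86.        ]
big nip (array([ 390.75913547, -237.5839974 ,  136.44647459]), np.float64(1.6506671891560167))
rack corner [536.1 -60.5  45. ]
rack corner [463.  -54.7  45. ]
rack corner [ 450.  -238.1   45. ]
rack corner s [ 457.1 -248.7   45. ]
rack corner s [ 527.4 -252.2   45. ]
rack corner s [541.1 -64.1  45. ]
```

```bash
python3 -m jog '[{"x":-242,"z":392,"ay":-1.325},{"x":-242,"z":392,"ay":-1.325},{"x":-242,"z":392,"ay":-1.325},{"x":-242,"z":392,"ay":-1.325},{"x":-242,"z":392,"ay":-1.325}]'
```

```text
$[0]: bad value
```

```bash
python3 -m jog '[{"x":-26,"z":43,"ay":-0.145},{"x":-52,"z":86,"ay":-0.29},{"x":-78,"z":129,"ay":-0.435},{"x":-104,"z":172,"ay":-0.58},{"x":-130,"z":210,"ay":-0.725}]'
```

```text
$[0]: bad value
```

```bash
python3 -m jog '[{"x":-26,"y":0,"z":43,"ax":0,"ay":-0.145,"az":0,"grip":85},{"x":-52,"y":0,"z":86,"ax":0,"ay":-0.29,"az":0,"grip":85},{"x":-78,"y":0,"z":129,"ax":0,"ay":-0.435,"az":0,"grip":85},{"x":-104,"y":0,"z":172,"ax":0,"ay":-0.58,"az":0,"grip":85},{"x":-130,"y":0,"z":210,"ax":0,"ay":-0.725,"az":0,"grip":70}]'
```

```text
clock: 0.7
eef_pos: [331.9, -451.5, 242.4]
tool_rot: [-1.571, -0.001, -0.593]
force: [1.6, -0.6, -0.1]
width: 72.8
```

```bash
python3 -m jog '[{"x":3,"y":0,"z":48,"ax":0,"ay":-0.145,"az":0,"grip":60},{"x":6,"y":0,"z":97,"ax":0,"ay":-0.29,"az":0,"grip":60},{"x":9,"y":0,"z":146,"ax":0,"ay":-0.435,"az":0,"grip":60},{"x":12,"y":0,"z":195,"ax":0,"ay":-0.58,"az":0,"grip":56},{"x":15,"y":0,"z":244,"ax":0,"ay":-0.6,"az":0,"grip":52}]'; python3 -c "
from cell import *
print(read_state())"
```

```text
clock: 1.2
eef_pos: [481.2, -258.9, 242.3]
tool_rot: [-1.571, -0.0, 0.003]
force: [1.0, -0.4, -0.7]
width: 52.0
{'clock': 1.2, 'qpos': array([ 0.67826956,  0.49726818, -0.34948272,  1.80208043,  0.21361324,
        0.87910511,  0.23393845]), 'qd': array([-0.87069602,  0.09662815, -0.04665824, -0.17199545,  0.05334561,
        0.07991098, -0.79834814]), 'tau': array([  4.14165214, -48.19056988,  -3.66844855, -15.90724826,
        -0.06763787,   0.14867343,   1.36887755]), 'eef_pos': array([ 481.22204101, -258.87402242,  242.34990583]), 'tool_rot': array([-1.57078358e+00, -1.61747774e-04,  3.11297562e-03]), 'force': array([ 1.0264576 , -0.43901423, -0.68847358]), 'torque': array([-0.03494331, -0.01921718,  0.02530388]), 'width': 52.04221256118678}
```

```bash
python3 -m jog '[{"x":9,"y":0,"z":45,"ax":0,"ay":0,"az":0,"grip":52},{"x":18,"y":0,"z":90,"ax":0,"ay":0,"az":0,"grip":52},{"x":27,"y":0,"z":135,"ax":0,"ay":0,"az":0,"grip":52},{"x":36,"y":0,"z":180,"ax":0,"ay":0,"az":0,"grip":52},{"x":45,"y":0,"z":225,"ax":0,"ay":0,"az":0,"grip":52}]'
python3 -m jog '[{"x":9,"y":10,"z":45,"ax":0,"ay":0,"az":0,"grip":52},{"x":18,"y":20,"z":90,"ax":0,"ay":0,"az":0,"grip":52},{"x":27,"y":30,"z":135,"ax":0,"ay":0,"az":0,"grip":52},{"x":36,"y":40,"z":180,"ax":0,"ay":0,"az":0,"grip":52},{"x":41,"y":45,"z":226,"ax":0,"ay":0,"az":0,"grip":52}]'
python3 -m jog '[{"x":0,"y":20,"z":0,"ax":0,"ay":0,"az":0,"grip":52},{"x":0,"y":40,"z":0,"ax":0,"ay":0,"az":0,"grip":52},{"x":0,"y":40,"z":0,"ax":0,"ay":0,"az":0,"grip":52}]'
python3 - <<'E'
from h import *
s=get_image("scene");cv2.imwrite("pics/s1.png",s["color"][60:300,230:530,::-1].repeat(2,0).repeat(2,1))
t=get_image("top");cv2.imwrite("pics/t1.png",t["color"][150:350,160:360,::-1].repeat(3,0).repeat(3,1))
E
```

```text
clock: 1.7
eef_pos: [525.5, -33.7, 242.3]
tool_rot: [-1.571, -0.0, -0.0]
force: [0.9, -0.3, -0.0]
width: 52.2
clock: 2.2
eef_pos: [566.5, 191.9, 196.2]
tool_rot: [-1.572, 0.001, -0.001]
force: [0.2, -0.0, -0.1]
width: 52.0
clock: 2.5
eef_pos: [564.4, 190.0, 154.6]
tool_rot: [-1.573, 0.005, 0.001]
force: [-0.1, -0.0, 0.6]
width: 52.0
```

View pics/s1.png

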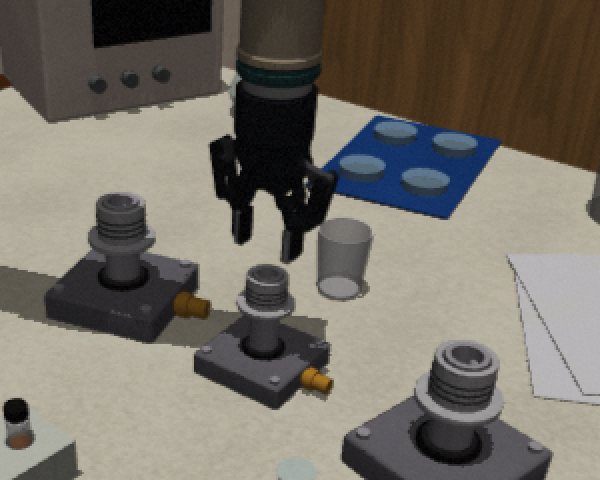

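View pics/t1.png

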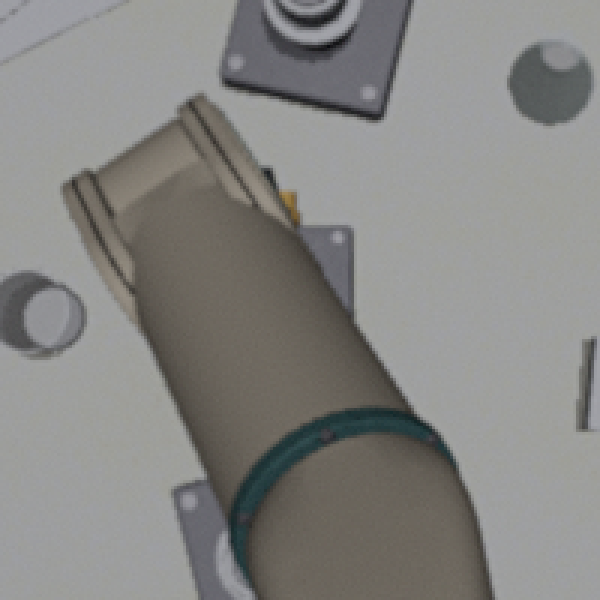

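```bash
python3 -c "
from cell import *
s=read_state();print(s['clock'],s['eef_pos'],s['tool_rot'],s['force'],s['qd'])"
```

```text
2.6 [566.37218805 190.36721862 157.30280021] [-1.57113673e+00  6.31842727e-04 -3.84146465e-04] [ 0.12384522  0.51365588 -0.07045346] [ 0.01141234 -0.02165482 -0.00725857 -0.01712131 -0.00088897 -0.00326069
 -0.00124343]
```

```bash
python3 -m jog '[{"x":0,"y":20,"z":0,"ax":0,"ay":0,"az":0,"grip":52},{"x":0,"y":40,"z":0,"ax":0,"ay":0,"az":0,"grip":52},{"x":0,"y":46,"z":0,"ax":0,"ay":0,"az":0,"grip":52},{"x":0,"y":50,"z":0,"ax":0,"ay":0,"az":0,"grip":52},{"x":0,"y":50,"z":0,"ax":0,"ay":0,"az":0,"grip":52}]'
python3 -m jog '[{"x":0,"y":1,"z":0,"ax":0,"ay":0,"az":0,"grip":52},{"x":0,"y":2,"z":0,"ax":0,"ay":0,"az":0,"grip":52},{"x":0,"y":3,"z":0,"ax":0,"ay":0,"az":0,"grip":52},{"x":0,"y":4,"z":0,"ax":0,"ay":0,"az":0,"grip":52}]'
```

```text
clock: 3.1
eef_pos: [566.9, 190.6, 108.0]
tool_rot: [-1.57, -0.001, -0.0]
force: [-0.1, -0.0, 0.3]
width: 52.1
clock: 3.5
eef_pos: [566.6, 190.7, 103.5]
tool_rot: [-1.571, -0.0, -0.0]
force: [-0.4, -0.6, -0.7]
width: 52.2
```

```bash
for i in 1 2; do python3 -m jog '[{"x":0,"y":1,"z":0,"ax":0,"ay":0,"az":0,"grip":52},{"x":0,"y":2,"z":0,"ax":0,"ay":0,"az":0,"grip":52},{"x":0,"y":3,"z":0,"ax":0,"ay":0,"az":0,"grip":52},{"x":0,"y":3,"z":0,"ax":0,"ay":0,"az":0,"grip":52}]';done
```

```text
clock: 3.9
eef_pos: [566.3, 190.6, 100.1]
tool_rot: [-1.571, 0.0, 0.0]
force: [-1.4, -0.0, -0.5]
width: 52.3
clock: 4.3
eef_pos: [566.3, 190.6, 97.2]
tool_rot: [-1.571, 0.0, -0.0]
force: [-0.9, -0.2, -0.5]
width: 52.0
```

```bash
for i in 1 2; do python3 -m jog '[{"x":0,"y":1,"z":0,"ax":0,"ay":0,"az":0,"grip":52},{"x":0,"y":2,"z":0,"ax":0,"ay":0,"az":0,"grip":52},{"x":0,"y":2,"z":0,"ax":0,"ay":0,"az":0,"grip":52}]';done
```

```text
clock: 4.6
eef_pos: [566.6, 190.7, 96.1]
tool_rot: [-1.571, -0.001, -0.0]
force: [-2.1, -0.3, 6.9]
width: 51.9
clock: 4.9
eef_pos: [566.7, 190.7, 94.3]
tool_rot: [-1.571, -0.001, -0.0]
force: [-2.4, -0.8, 7.7]
width: 52.0
```

```bash
python3 -m jog '[{"x":0,"y":1,"z":0,"ax":0,"ay":0,"az":0,"grip":52},{"x":0,"y":2,"z":0,"ax":0,"ay":0,"az":0,"grip":52},{"x":0,"y":3,"z":0,"ax":0,"ay":0,"az":0,"grip":52},{"x":0,"y":4,"z":0,"ax":0,"ay":0,"az":0,"grip":52},{"x":0,"y":4,"z":0,"ax":0,"ay":0,"az":0,"grip":52}]';python3 -m jog '[{"x":0,"y":1,"z":0,"ax":0,"ay":0,"az":0,"grip":52},{"x":0,"y":1,"z":0,"ax":0,"ay":0,"az":0,"grip":52}]'
```

```text
clock: 5.4
eef_pos: [566.7, 190.8, 90.2]
tool_rot: [-1.571, -0.001, -0.0]
force: [-1.1, -1.3, 7.7]
width: 51.7
clock: 5.6
eef_pos: [566.7, 190.8, 89.3]
tool_rot: [-1.571, -0.001, -0.0]
force: [-2.1, -0.7, 9.8]
width: 52.1
```

```bash
python3 -m jog '[{"x":0,"y":0.7,"z":0,"ax":0,"ay":0,"az":0,"grip":52},{"x":0,"y":0.7,"z":0,"ax":0,"ay":0,"az":0,"grip":52}]';python3 -m jog '[{"x":0,"y":0.7,"z":0,"ax":0,"ay":0,"az":0,"grip":52},{"x":0,"y":0.7,"z":0,"ax":0,"ay":0,"az":0,"grip":52}]'
```

```text
clock: 5.8
eef_pos: [566.7, 190.8, 88.7]
tool_rot: [-1.571, -0.001, -0.0]
force: [-2.3, -1.1, 10.3]
width: 52.0
clock: 6.0
eef_pos: [566.8, 190.8, 88.0]
tool_rot: [-1.571, -0.001, -0.0]
force: [-1.7, -0.9, 11.0]
width: 51.7
```

```bash
python3 -m jog '[{"x":0,"y":0.5,"z":0,"ax":0,"ay":0,"az":0,"grip":52},{"x":0,"y":0.5,"z":0,"ax":0,"ay":0,"az":0,"grip":52}]'
```

```text
clock: 6.2
eef_pos: [566.8, 190.8, 87.5]
tool_rot: [-1.571, -0.001, -0.0]
force: [-2.2, -1.1, 10.5]
width: 52.0
```

Now release upward slowly at first, then clear the mouth.

```bash
python3 -m jog '[{"x":0,"y":-1,"z":0,"ax":0,"ay":0,"az":0,"grip":52},{"x":0,"y":-3,"z":0,"ax":0,"ay":0,"az":0,"grip":52},{"x":0,"y":-5,"z":0,"ax":0,"ay":0,"az":0,"grip":52},{"x":0,"y":-6,"z":0,"ax":0,"ay":0,"az":0,"grip":52},{"x":0,"y":-6,"z":0,"ax":0,"ay":0,"az":0,"grip":52}]'; python3 -m jog '[{"x":0,"y":-20,"z":0,"ax":0,"ay":0,"az":0,"grip":60},{"x":0,"y":-60,"z":0,"ax":0,"ay":0,"az":0,"grip":60},{"x":0,"y":-105,"z":0,"ax":0,"ay":0,"az":0,"grip":85},{"x":0,"y":-105,"z":-45,"ax":0,"ay":0,"az":0,"grip":85},{"x":0,"y":-105,"z":-90,"ax":0,"ay":0,"az":0,"grip":85}]'
```

```text
clock: 6.7
eef_pos: [566.4, 190.6, 92.2]
tool_rot: [-1.571, 0.0, -0.0]
force: [-0.8, -0.5, -1.1]
width: 51.6
clock: 7.2
eef_pos: [567.3, 101.5, 198.9]
tool_rot: [-1.57, -0.004, 0.004]
force: [0.4, -0.9, 0.0]
width: 85.2
```

```bash
python3 -m jog '[{"x":0,"y":0,"z":-45,"ax":0,"ay":0,"az":0,"grip":85},{"x":-5,"y":0,"z":-90,"ax":0,"ay":0,"az":0,"grip":85},{"x":-10,"y":0,"z":-135,"ax":0,"ay":0,"az":0,"grip":85},{"x":-20,"y":0,"z":-180,"ax":0,"ay":0,"az":0,"grip":85},{"x":-40,"y":0,"z":-220,"ax":0,"ay":0,"az":0,"grip":85}]'; python3 - <<'E'
from h import *
s=get_image("scene");cv2.imwrite("pics/s2.png",cv2.resize(s["color"][180:270,320:410,::-1],None,fx=6,fy=6,interpolation=2))
t=get_image("top");cv2.imwrite("pics/t2.png",cv2.resize(t["color"][205:280,220:295,::-1],None,fx=8,fy=8,interpolation=2))
cv2.imwrite("pics/t2f.png",t["color"][:,:,::-1])
s=read_state();print(s['clock'],s['eef_pos'],s['force'])
E
```

```text
clock: 7.7
eef_pos: [526.8, -121.9, 197.1]
tool_rot: [-1.571, -0.001, -0.001]
force: [0.1, -0.5, -0.2]
width: 85.3
7.8 [ 522.54464293 -127.55727432  196.43720634] [ 0.32022445 -0.59773491  0.52055981]
```

View pics/s2.png

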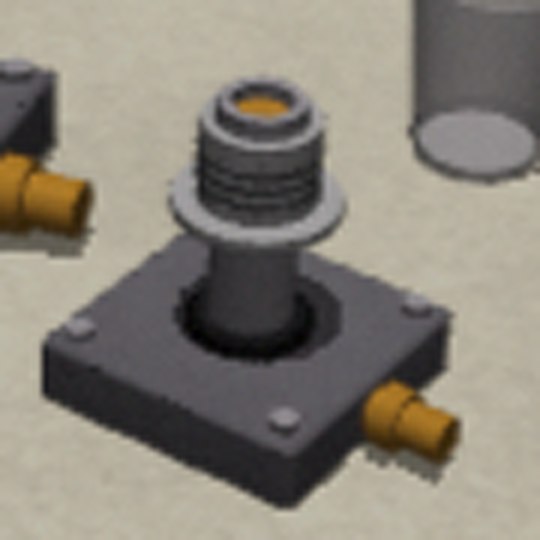

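View pics/t2.png

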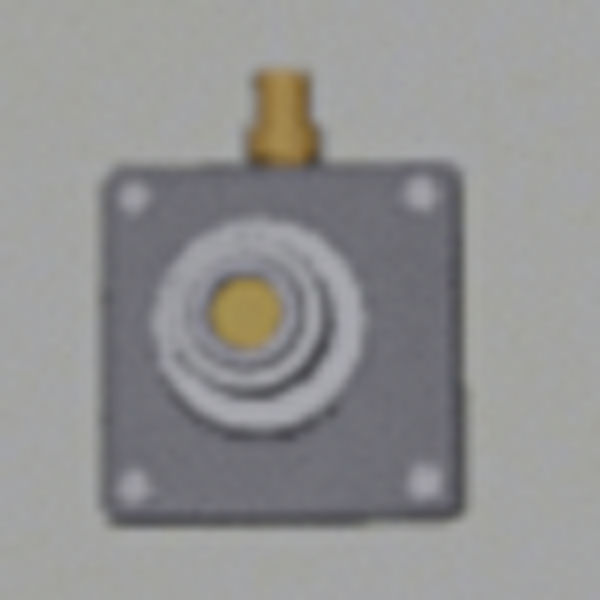

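View pics/t2f.png

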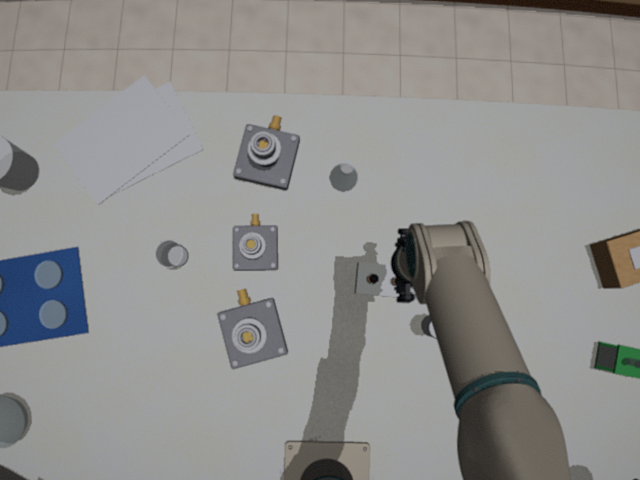

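```bash
python3 - <<'E'
from h import *
t=get_image("top")
def brass(f,x0,y0,x1,y1):
    im=cv2.imread(f); h=cv2.cvtColor(im,cv2.COLOR_BGR2HSV)
    m=cv2.inRange(h,(12,90,80),(35,255,255)); r=np.zeros_like(m); r[y0:y1,x0:x1]=m[y0:y1,x0:x1]
    ys,xs=np.nonzero(r); w=h[ys,xs,1].astype(float); print(len(xs),xs.min(),xs.max(),ys.min(),ys.max()); return (xs*w).sum()/w.sum(),(ys*w).sum()/w.sum()
p=brass("pics/top0.png",415,270,440,295); print(p,plane(t,*p,111))
cv2.imwrite("x.png",t["color"][:,:,::-1]); p=brass("x.png",240,235,262,255); print(p,plane(t,*p,113))
# metal disc of cartridge
im=cv2.imread("pics/top0.png"); g=cv2.resize(im[270:300,410:445],None,fx=16,fy=16,interpolation=2); cv2.imwrite("pics/disc.png",g)
E
```

```text
14 425 429 282 285
(np.float64(427.2720546385885), np.float64(283.0944792259533)) [ 488.9034508  -211.93856563  111.        ]
53 247 254 240 247
(np.float64(250.28614870001522), np.float64(243.47681313668846)) [567.36756889 192.34192724 113.        ]
```

View pics/disc.png

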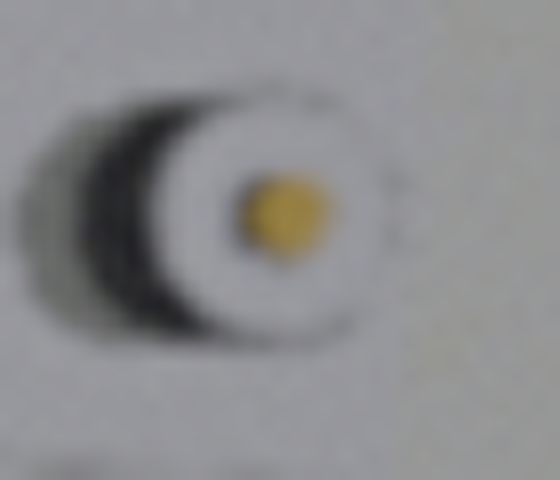

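```bash
python3 -m jog '[{"x":-14,"y":0,"z":-36,"ax":0,"ay":0,"az":0,"grip":85},{"x":-28,"y":0,"z":-72,"ax":0,"ay":0,"az":0,"grip":85},{"x":-37,"y":0,"z":-93,"ax":0,"ay":0,"az":0,"grip":85},{"x":-37,"y":0,"z":-93,"ax":0,"ay":0,"az":0,"grip":85},{"x":-37,"y":0,"z":-93,"ax":0,"ay":0,"az":0,"grip":85}]';  python3 -c "
from cell import *
s=read_state();print(s['clock'],s['eef_pos'],s['tool_rot'],s['force'],s['qd'].round(3))"
```

```text
clock: 8.35
eef_pos: [490.1, -211.2, 197.3]
tool_rot: [-1.57, -0.001, 0.001]
force: [0.3, 0.3, -0.3]
width: 85.0
8.35 [ 490.1301272  -211.17286309  197.34237187] [-1.56967643e+00 -7.45384175e-04  6.65435910e-04] [ 0.2552205   0.26760474 -0.32348193] [-0.023 -0.001 -0.02  -0.    -0.003 -0.001 -0.   ]
```

```bash
python3 -m jog '[{"x":-0.5,"y":25,"z":0,"ax":0,"ay":0,"az":0,"grip":85},{"x":-1,"y":50,"z":-0.5,"ax":0,"ay":0,"az":0,"grip":85},{"x":-1,"y":70,"z":-0.5,"ax":0,"ay":0,"az":0,"grip":85},{"x":-1,"y":70,"z":-0.5,"ax":0,"ay":0,"az":0,"grip":85}]'; python3 - <<'E'
from h import *
s=get_image("scene");cv2.imwrite("pics/s3.png",cv2.resize(s["color"][140:360,80:300,::-1],None,fx=2.6,fy=2.6,interpolation=2))
t=read_state();print(t['eef_pos'],t['force'])
E
```

```text
clock: 8.75
eef_pos: [487.8, -209.8, 125.3]
tool_rot: [-1.568, 0.004, 0.004]
force: [-0.4, 0.4, -0.1]
width: 85.3
[ 488.73322089 -210.37550845  126.64446619] [-0.13541462  0.01707075  0.31895948]
```

View pics/s3.png

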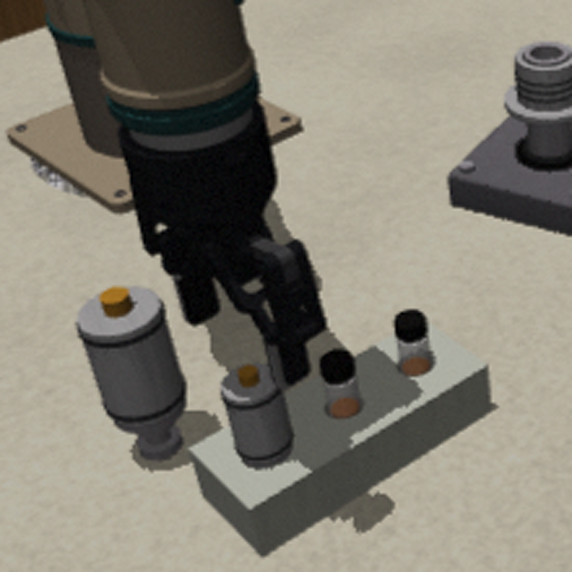

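```bash
python3 - <<'E'
from h import *
s=get_image("scene")
f=lambda P:((proj(s,P)-[80,140])*2.6).round(0)
for z in (116,128): print(z,f([488.7-50,-210.4,z]),f([488.7+50,-210.4,z]),f([488.7-43,-210.4,z]),f([488.7+43,-210.4,z]))
print("nipple",f([489,-212,113]),f([489,-207,113]), f([489,-217,113]))
E
```

```text
116 [203. 326.] [300. 395.] [210. 330.] [293. 390.]
128 [200. 311.] [297. 380.] [206. 315.] [290. 375.]
nipple [249. 364.] [256. 360.] [242. 368.]
```

```bash
python3 -m jog '[{"x":0.5,"y":20,"z":-0.8,"ax":0,"ay":0,"az":0,"grip":85},{"x":1,"y":40,"z":-1.5,"ax":0,"ay":0,"az":0,"grip":85},{"x":1,"y":51,"z":-1.5,"ax":0,"ay":0,"az":0,"grip":85},{"x":1,"y":51,"z":-1.5,"ax":0,"ay":0,"az":0,"grip":70},{"x":1,"y":51,"z":-1.5,"ax":0,"ay":0,"az":0,"grip":60}]';python3 -m jog '[{"x":0,"y":0,"z":0,"ax":0,"ay":0,"az":0,"grip":50},{"x":0,"y":0,"z":0,"ax":0,"ay":0,"az":0,"grip":44},{"x":0,"y":0,"z":0,"ax":0,"ay":0,"az":0,"grip":40}]'
```

```text
clock: 9.35
eef_pos: [490.2, -214.2, 77.2]
tool_rot: [-1.571, -0.001, 0.0]
force: [0.8, -0.5, 0.5]
width: 60.1
clock: 9.65
eef_pos: [489.7, -214.6, 77.0]
tool_rot: [-1.571, -0.001, -0.0]
force: [0.6, -0.1, 0.5]
width: 40.2
```

```bash
python3 -m jog '[{"x":0,"y":0,"z":0,"ax":0,"ay":0,"az":0,"grip":37},{"x":0,"y":0,"z":0,"ax":0,"ay":0,"az":0,"grip":34},{"x":0,"y":0,"z":0,"ax":0,"ay":0,"az":0,"grip":25},{"x":0,"y":0,"z":0,"ax":0,"ay":0,"az":0,"grip":25},{"x":0,"y":0,"z":0,"ax":0,"ay":0,"az":0,"grip":25}]';python3 -m jog '[{"x":0,"y":-10,"z":0,"ax":0,"ay":0,"az":0,"grip":25},{"x":0,"y":-20,"z":0,"ax":0,"ay":0,"az":0,"grip":25},{"x":0,"y":-40,"z":0,"ax":0,"ay":0,"az":0,"grip":25},{"x":0,"y":-80,"z":0,"ax":0,"ay":0,"az":0,"grip":25},{"x":0,"y":-105,"z":0,"ax":0,"ay":0,"az":0,"grip":25}]'
```

```text
clock: 10.15
eef_pos: [489.8, -214.5, 77.0]
tool_rot: [-1.571, -0.001, -0.0]
force: [0.2, -0.3, 4.9]
width: 34.7
clock: 10.65
eef_pos: [490.0, -214.4, 184.1]
tool_rot: [-1.571, -0.002, 0.0]
force: [0.8, -0.2, -0.3]
width: 35.2
```

```bash
python3 - <<'E'
from h import *
s=get_image("scene");cv2.imwrite("pics/s4.png",cv2.resize(s["color"][100:320,80:300,::-1],None,fx=2.6,fy=2.6,interpolation=2))
t=read_state();print(t['eef_pos'],t['force'],t['width'])
E
```

```text
[ 492.03113039 -215.0804972   187.42446738] [1.01088501 0.01403784 0.52775023] 34.75034392706383
```

View pics/s4.png

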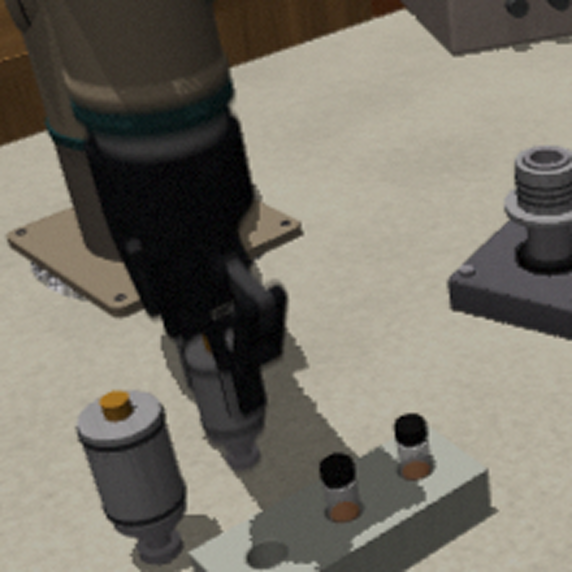

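```bash
python3 -m jog '[{"x":5,"y":-8,"z":30,"ax":0,"ay":0,"az":0,"grip":25},{"x":14,"y":-16,"z":70,"ax":0,"ay":0,"az":0,"grip":25},{"x":22,"y":-20,"z":110,"ax":0,"ay":0,"az":0,"grip":25},{"x":30,"y":-20,"z":150,"ax":0,"ay":0,"az":0,"grip":25},{"x":38,"y":-20,"z":190,"ax":0,"ay":0,"az":0,"grip":25}]';python3 -m jog '[{"x":8,"y":0,"z":40,"ax":0,"ay":0,"az":0,"grip":25},{"x":16,"y":0,"z":80,"ax":0,"ay":0,"az":0,"grip":25},{"x":24,"y":0,"z":120,"ax":0,"ay":0,"az":0,"grip":25},{"x":32,"y":0,"z":160,"ax":0,"ay":0,"az":0,"grip":25},{"x":40,"y":0,"z":195,"ax":0,"ay":0,"az":0,"grip":25}]';python3 -m jog '[{"x":0,"y":0,"z":18,"ax":0,"ay":0,"az":0,"grip":25},{"x":0,"y":0,"z":18,"ax":0,"ay":0,"az":0,"grip":25},{"x":0,"y":0,"z":18,"ax":0,"ay":0,"az":0,"grip":25},{"x":0,"y":0,"z":18,"ax":0,"ay":0,"az":0,"grip":25}]'; python3 - <<'E'
from h import *
s=get_image("scene");cv2.imwrite("pics/s5.png",cv2.resize(s["color"][130:270,290:430,::-1],None,fx=4,fy=4,interpolation=2))
t=read_state();print(t['eef_pos'],t['tool_rot'],t['force'],t['width'])
E
```

```text
clock: 11.2
eef_pos: [527.5, -22.9, 202.1]
tool_rot: [-1.571, -0.001, -0.0]
force: [0.9, 0.4, -1.4]
width: 35.1
clock: 11.7
eef_pos: [567.1, 173.0, 201.9]
tool_rot: [-1.57, 0.0, 0.001]
force: [0.1, -0.2, -1.2]
width: 34.6
clock: 12.1
eef_pos: [567.5, 186.4, 201.4]
tool_rot: [-1.573, 0.0, -0.002]
force: [-0.2, -0.3, -2.2]
width: 34.8
[567.55207069 186.38952677 201.46538155] [-1.57221831e+00  1.72734597e-04 -2.56715215e-03] [ 0.24424407  0.61836943 -0.66338275] 34.72573022799748
```

View pics/s5.png

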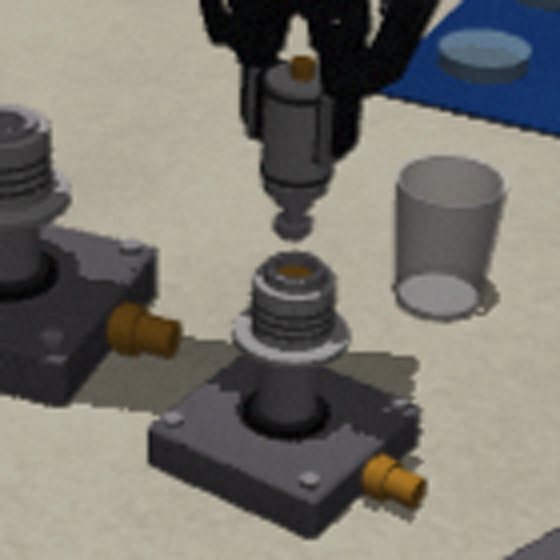

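```bash
python3 -m jog '[{"x":0.5,"y":6,"z":1.2,"ax":0,"ay":0,"az":0,"grip":25},{"x":0.5,"y":12,"z":2.6,"ax":0,"ay":0,"az":0,"grip":25},{"x":0.5,"y":17,"z":2.6,"ax":0,"ay":0,"az":0,"grip":25},{"x":0.5,"y":17,"z":2.6,"ax":0,"ay":0,"az":0,"grip":25},{"x":0.5,"y":17,"z":2.6,"ax":0,"ay":0,"az":0,"grip":25}]';python3 - <<'E'
from h import *
s=get_image("scene");cv2.imwrite("pics/s6.png",cv2.resize(s["color"][150:250,320:400,::-1],None,fx=6,fy=6,interpolation=2))
t=read_state();print(t['eef_pos'],t['tool_rot'],t['force'],t['width'])
f=lambda P:((proj(s,P)-[320,150])*6+2.5).round(0)
x,y,z=t['eef_pos']
for d in (-59,-56,-32,-27,28): print(d,f([x,y,z+d]))
print(f([570,187.4,119]),f([570,187.4,30]))
E
```

```text
clock: 12.65
eef_pos: [567.8, 191.1, 184.1]
tool_rot: [-1.571, 0.001, -0.0]
force: [0.5, -0.3, -1.7]
width: 34.9
[567.95458239 191.26383389 184.38022262] [-1.57078896e+00  8.68799457e-06  8.01909282e-05] [ 0.66294351  0.38153352 -1.96074011] 34.758747753339826
-59 [266. 262.]
-56 [266. 254.]
-32 [270. 193.]
-27 [271. 180.]
28 [281.  30.]
[263. 284.] [250. 496.]
```

View pics/s6.png

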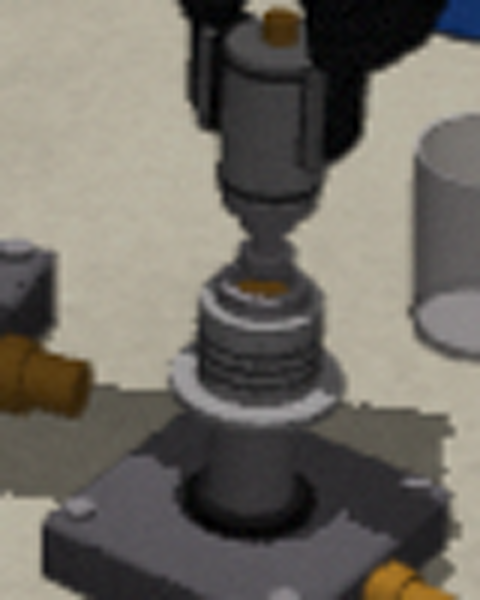

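```bash
python3 - <<'E'
from h import *
s=get_image("scene")
im=s["color"][:,:,::-1];cv2.imwrite("pics/s7.png",cv2.resize(im[180:225,340:385],None,fx=13,fy=13,interpolation=2))
g=cv2.GaussianBlur(cv2.cvtColor(im,cv2.COLOR_BGR2GRAY),(1,3),0).astype(int)
for r in list(range(166,182,3))+list(range(183,200,2))+list(range(200,250,3)): print(r,' '.join(f'{v:3d}' for v in g[r,344:382]))
t=read_state();print(t['eef_pos'])
E
```

```text
166 174 177 177 177 178 176 169 118  30  49  40   7  15  35  49  52  55  57  59  59  60  62  62  62  63  56  33  42  48  42  21  11   9   8  10   9  46 125
169 177 178 176 176 177 174 174 175 156  52  40   7  17  42  50  52  55  59  60  60  62  63  62  62  63  57  29  47  47  42  16  10   8  11   6   6  60 144
172 176 175 177 178 178 177 175 176 174 164 149 116  90  47  51  54  58  57  60  60  61  62  62  63  64  55  25  48  47  41   5   8  12   8  10  33 109 177
175 175 176 177 178 177 178 177 177 177 178 177 168 127  46  52  54  58  59  59  62  63  63  64  64  59  42  30  47  47  34  18  19  29  65 115 162 175 174
178 172 173 176 176 177 175 174 177 177 176 178 159  70  47  53  57  57  60  59  62  63  63  63  63  64  62  53  53  49  52  96 161 168 172 173 175 175 176
181 177 179 177 178 176 174 175 177 177 176 177 168 122  31  32  34  44  51  52  53  56  55  56  55  56  53  47  42  38  71 143 174 175 176 176 174 174 173
183 176 177 176 176 177 175 176 175 177 177 177 176 157  61  46  43  44  44  39  41  41  39  39  39  40  40  40  41  66 130 174 174 175 176 175 172 173 174
185 177 
[... 3232 characters left out ...]
 47  50  64  82  89  77  57  48  46
239  87  88  87  87  88  89  88  88  89  86  76  71  58  37  38  33  30  26  21  25  17  24  37  42  50  56  61  67  83  88  87  89  88  87  89  91  91  87
242  87  86  88  85  87  86  85  83  86  87  88  87  89  88  88  88  90  89  88  87  89  88  89  89  88  88  89  89  90  88  90  89  89  89  89  90  88  86
245  56  64  71  75  83  85  84  85  87  86  86  86  85  86  85  86  85  86  85  86  86  87  88  89  88  89  90  90  90  86  87  88  87  86  82  74  62  65
248  35  35  37  38  40  43  50  55  69  75  81  83  82  85  85  85  85  86  86  87  90 107 114 123 116 105  88  87  87  85  84  78  69  53  41  37  53  93
[568.02367663 191.28781677 184.50446071]
```

View pics/s7.png

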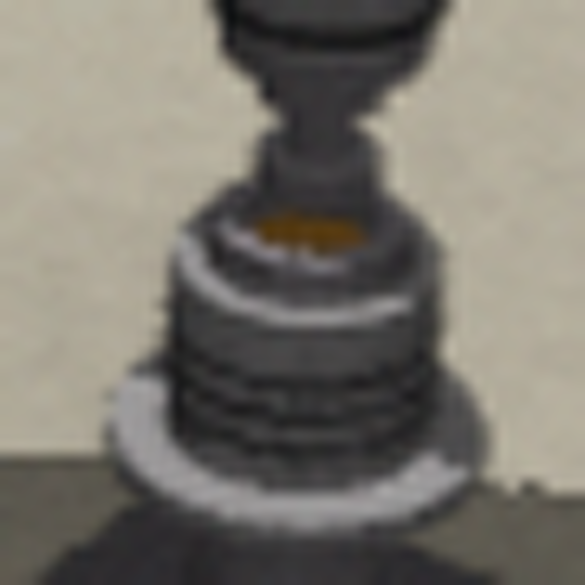

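```bash
python3 -m jog '[{"x":0.2,"y":0,"z":-1.9,"ax":0,"ay":0,"az":0,"grip":25},{"x":0.2,"y":1,"z":-1.9,"ax":0,"ay":0,"az":0,"grip":25},{"x":0.2,"y":2,"z":-1.9,"ax":0,"ay":0,"az":0,"grip":25},{"x":0.2,"y":3,"z":-1.9,"ax":0,"ay":0,"az":0,"grip":25},{"x":0.2,"y":3,"z":-1.9,"ax":0,"ay":0,"az":0,"grip":25}]'; for i in 1 2; do python3 -m jog '[{"x":0,"y":0.7,"z":0,"ax":0,"ay":0,"az":0,"grip":25},{"x":0,"y":1.4,"z":0,"ax":0,"ay":0,"az":0,"grip":25},{"x":0,"y":1.4,"z":0,"ax":0,"ay":0,"az":0,"grip":25}]';done
```

```text
clock: 13.25
eef_pos: [568.0, 189.3, 181.3]
tool_rot: [-1.571, 0.0, 0.0]
force: [0.2, 0.0, -1.3]
width: 34.8
clock: 13.55
eef_pos: [568.1, 189.3, 179.9]
tool_rot: [-1.571, 0.0, -0.0]
force: [-0.2, -0.1, -1.4]
width: 34.8
clock: 13.85
eef_pos: [568.0, 189.3, 178.5]
tool_rot: [-1.571, 0.0, -0.0]
force: [0.8, 0.4, -1.2]
width: 34.8
```

```bash
for i in 1 2 3; do python3 -m jog '[{"x":0,"y":0.5,"z":0,"ax":0,"ay":0,"az":0,"grip":25},{"x":0,"y":1,"z":0,"ax":0,"ay":0,"az":0,"grip":25},{"x":0,"y":1,"z":0,"ax":0,"ay":0,"az":0,"grip":25}]';done
```

```text
clock: 14.15
eef_pos: [568.1, 189.3, 177.5]
tool_rot: [-1.571, 0.0, -0.0]
force: [-0.2, 0.6, -1.2]
width: 34.7
clock: 14.45
eef_pos: [568.1, 189.3, 176.5]
tool_rot: [-1.571, 0.0, -0.0]
force: [-0.7, 0.4, -1.3]
width: 34.9
clock: 14.75
eef_pos: [568.0, 189.3, 175.5]
tool_rot: [-1.571, 0.0, -0.0]
force: [-0.3, 0.5, -1.1]
width: 35.0
```

```bash
python3 - <<'E'
from h import *
s=get_image("scene");cv2.imwrite("pics/s8.png",cv2.resize(s["color"][165:230,330:395,::-1],None,fx=9,fy=9,interpolation=2))
E
for i in 1 2 3; do python3 -m jog '[{"x":0,"y":0.5,"z":0,"ax":0,"ay":0,"az":0,"grip":25},{"x":0,"y":1,"z":0,"ax":0,"ay":0,"az":0,"grip":25},{"x":0,"y":1,"z":0,"ax":0,"ay":0,"az":0,"grip":25}]';done
```

```text
clock: 15.1
eef_pos: [568.7, 189.6, 175.4]
tool_rot: [-1.57, -0.002, -0.0]
force: [-0.1, -0.6, 4.0]
width: 34.8
clock: 15.4
eef_pos: [568.7, 189.6, 174.3]
tool_rot: [-1.57, -0.002, 0.0]
force: [0.8, 0.6, 5.0]
width: 34.6
clock: 15.7
eef_pos: [568.7, 189.6, 173.2]
tool_rot: [-1.57, -0.002, 0.0]
force: [1.0, 0.1, 4.7]
width: 34.8
```

View pics/s8.png

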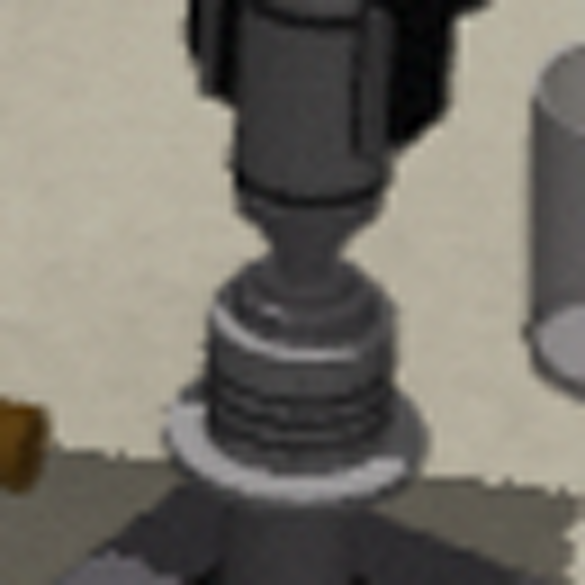

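```bash
for i in 1 2 3 4; do python3 -m jog '[{"x":0,"y":0.7,"z":0,"ax":0,"ay":0,"az":0,"grip":25},{"x":0,"y":1.4,"z":0,"ax":0,"ay":0,"az":0,"grip":25},{"x":0,"y":2,"z":0,"ax":0,"ay":0,"az":0,"grip":25},{"x":0,"y":2,"z":0,"ax":0,"ay":0,"az":0,"grip":25}]';done
```

```text
clock: 16.1
eef_pos: [568.7, 189.6, 171.1]
tool_rot: [-1.57, -0.001, -0.0]
force: [0.3, 0.5, 5.2]
width: 34.7
clock: 16.5
eef_pos: [568.7, 189.6, 169.2]
tool_rot: [-1.57, -0.001, -0.0]
force: [0.7, 0.7, 5.3]
width: 35.1
clock: 16.9
eef_pos: [568.5, 189.6, 167.1]
tool_rot: [-1.57, -0.001, -0.0]
force: [0.6, 0.7, 5.8]
width: 34.7
clock: 17.3
eef_pos: [568.4, 190.0, 165.6]
tool_rot: [-1.57, -0.001, 0.0]
force: [-1.0, -0.3, 8.6]
width: 34.7
```

```bash
for i in 1 2 ; do python3 -m jog '[{"x":0,"y":0.5,"z":0,"ax":0,"ay":0,"az":0,"grip":25},{"x":0,"y":1,"z":0,"ax":0,"ay":0,"az":0,"grip":25},{"x":0,"y":1,"z":0,"ax":0,"ay":0,"az":0,"grip":25}]';done
```

```text
clock: 17.6
eef_pos: [568.3, 189.9, 164.4]
tool_rot: [-1.57, -0.001, 0.0]
force: [-1.3, 0.3, 6.7]
width: 35.0
clock: 17.9
eef_pos: [568.3, 189.9, 163.3]
tool_rot: [-1.57, -0.001, 0.0]
force: [-0.8, -0.0, 6.8]
width: 34.7
```

```bash
for i in 1 2 3; do python3 -m jog '[{"x":0,"y":0.6,"z":0,"ax":0,"ay":0,"az":0,"grip":25},{"x":0,"y":1.2,"z":0,"ax":0,"ay":0,"az":0,"grip":25},{"x":0,"y":1.5,"z":0,"ax":0,"ay":0,"az":0,"grip":25},{"x":0,"y":1.5,"z":0,"ax":0,"ay":0,"az":0,"grip":25}]';done
```

```text
clock: 18.3
eef_pos: [568.3, 189.9, 161.8]
tool_rot: [-1.57, -0.001, 0.0]
force: [-0.4, 0.7, 6.8]
width: 35.0
clock: 18.7
eef_pos: [568.3, 189.9, 160.4]
tool_rot: [-1.57, -0.001, 0.0]
force: [-1.5, -0.0, 6.6]
width: 34.8
clock: 19.1
eef_pos: [568.3, 189.9, 158.8]
tool_rot: [-1.57, -0.001, 0.0]
force: [-1.3, 0.5, 7.5]
width: 34.4
```

```bash
for i in 1 2; do python3 -m jog '[{"x":0,"y":0.5,"z":0,"ax":0,"ay":0,"az":0,"grip":25},{"x":0,"y":1,"z":0,"ax":0,"ay":0,"az":0,"grip":25},{"x":0,"y":1,"z":0,"ax":0,"ay":0,"az":0,"grip":25}]';done; python3 - <<'E'
from h import *
s=get_image("scene");cv2.imwrite("pics/s9.png",cv2.resize(s["color"][165:230,330:395,::-1],None,fx=9,fy=9,interpolation=2))
E
```

```text
clock: 19.4
eef_pos: [567.9, 189.7, 156.9]
tool_rot: [-1.57, 0.0, 0.0]
force: [0.3, 1.1, -1.7]
width: 34.8
clock: 19.7
eef_pos: [568.1, 189.6, 156.2]
tool_rot: [-1.57, -0.0, 0.0]
force: [-0.6, 1.1, 3.0]
width: 34.9
```

View pics/s9.png

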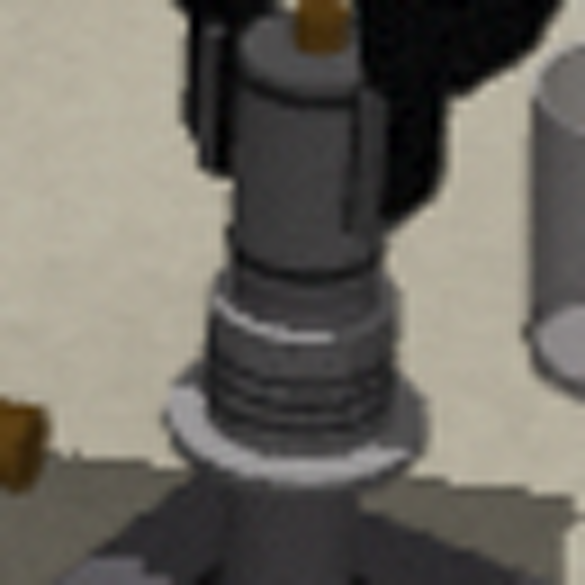

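```bash
python3 -m jog '[{"x":0,"y":0,"z":0,"ax":0,"ay":0,"az":0,"grip":40},{"x":0,"y":0,"z":0,"ax":0,"ay":0,"az":0,"grip":46},{"x":0,"y":0,"z":0,"ax":0,"ay":0,"az":0,"grip":56},{"x":0,"y":0,"z":0,"ax":0,"ay":0,"az":0,"grip":70},{"x":0,"y":0,"z":0,"ax":0,"ay":0,"az":0,"grip":85}]';python3 -m jog '[{"x":0,"y":0,"z":0,"ax":0,"ay":0,"az":0,"grip":85},{"x":0,"y":-20,"z":0,"ax":0,"ay":0,"az":0,"grip":85},{"x":0,"y":-60,"z":0,"ax":0,"ay":0,"az":0,"grip":85},{"x":0,"y":-100,"z":0,"ax":0,"ay":0,"az":0,"grip":85},{"x":0,"y":-120,"z":0,"ax":0,"ay":0,"az":0,"grip":85}]'
python3 -m jog '[{"x":0,"y":0,"z":-45,"ax":0,"ay":0,"az":0,"grip":85},{"x":0,"y":0,"z":-90,"ax":0,"ay":0,"az":0,"grip":85},{"x":-10,"y":0,"z":-135,"ax":0,"ay":0,"az":0,"grip":85},{"x":-20,"y":0,"z":-180,"ax":0,"ay":0,"az":0,"grip":85},{"x":-20,"y":0,"z":-180,"ax":0,"ay":0,"az":0,"grip":85}]'
python3 - <<'E'
from h import *
s=get_image("scene");cv2.imwrite("pics/s10.png",cv2.resize(s["color"][150:270,300:420,::-1],None,fx=5,fy=5,interpolation=2))
t=get_image("top");cv2.imwrite("pics/t10.png",t["color"][:,:,::-1])
cv2.imwrite("pics/s10f.png",s["color"][:,:,::-1])
cv2.imwrite("pics/t10c.png",cv2.resize(t["color"][205:280,220:295,::-1],None,fx=8,fy=8,interpolation=2))
E
```

```text
clock: 20.25
eef_pos: [568.0, 189.1, 156.0]
tool_rot: [-1.571, 0.0, -0.0]
force: [-0.2, 1.1, -0.3]
width: 81.7
clock: 20.75
eef_pos: [569.4, 190.1, 279.7]
tool_rot: [-1.569, -0.005, 0.0]
force: [0.1, 1.2, 0.7]
width: 85.2
clock: 21.25
eef_pos: [546.6, 0.4, 275.8]
tool_rot: [-1.577, 0.002, -0.011]
force: [0.4, -0.3, -0.2]
width: 85.1
```

View pics/s10.png

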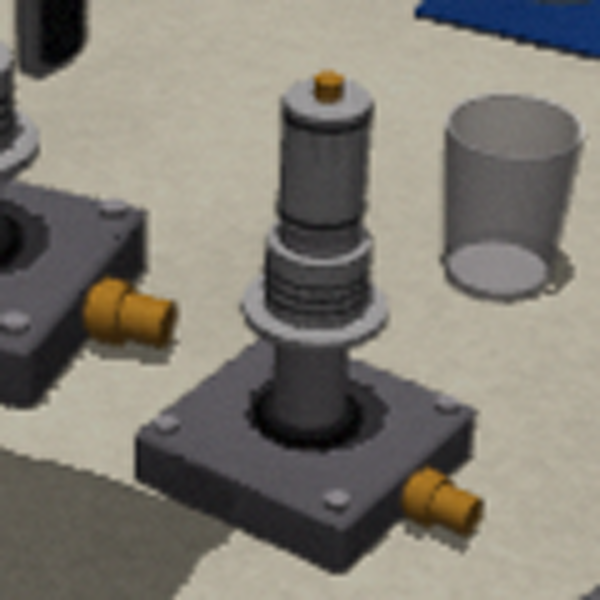

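View pics/t10c.png

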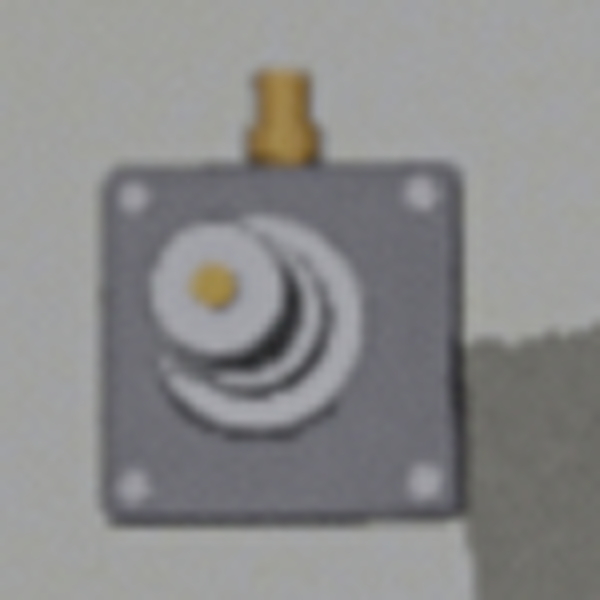

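View pics/s10f.png

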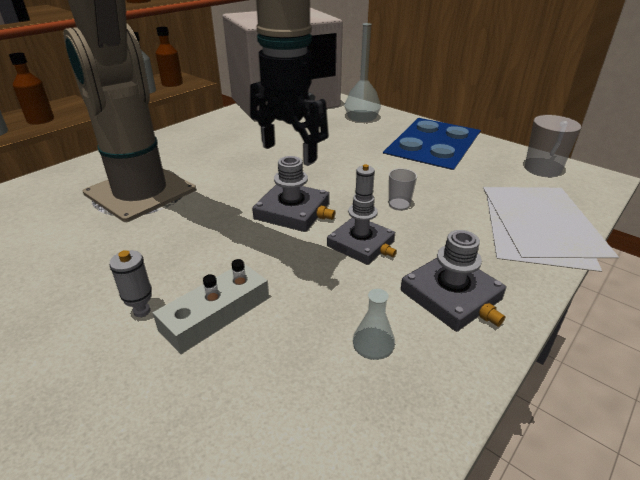

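```bash
python3 - <<'E'
from h import *
t=get_image("top");s=get_image("scene");c=s["color"][:,:,::-1]
a=cv2.imread("pics/scene0.png")
for n,i in (("start",a),("now",c)): print(n,i[205:226,363].mean(1).round().astype(int).tolist())
p=((213.5)/8-.5+220,(287.5)/8-.5+205); q=((329.5)/5-.5+300,(76.5)/5-.5+150)
print(plane(t,*p,185),tri(t,p,s,q)); print(read_state()['force'])
E
```

```text
start [66, 65, 45, 55, 52, 32, 63, 39, 52, 64, 78, 146, 139, 120, 67, 52, 51, 53, 51, 52, 51]
now [72, 70, 46, 59, 57, 37, 65, 42, 55, 69, 84, 153, 149, 125, 73, 56, 55, 57, 56, 54, 55]
[566.78069428 192.5448409  185.        ] (array([566.44051118, 192.04792108, 189.50822202]), np.float64(0.2892758257406182))
[-0.10404756  0.83164111 -0.00261837]
```

Sleeve profile is identical to the start (fully up), and the cartridge top is on the axis at (566.8, 192.5), so it stands upright. Handing in.

```bash
python3 -c "
from cell import *
print(finish_job())"
```

```text
the job is handed in; nothing more can be done
None
```

The cartridge is connected to the quick coupler on the smallest stand and locked. I handed the job in at about 21 s; no verdict was reported.

- **Sleeve:** I pressed the flange down about 9 mm with both fingertips, reading at most 11 N. After release, the pictures showed the sleeve staying back and the brass poppet risen.
- **Plug:** I took the cartridge from the rack by its body, met the poppet by feel, and pushed in with small steps. Readings peaked at 8.6 N, about 10 N of real load once the cartridge's weight is added. The load then dropped sharply as the lock snapped, and I let go and backed away.
- **Last checks:** The flange appears at the same image rows as at the start, so the sleeve is fully up. The cartridge's top measures (566.8, 192.5) mm in the top view, within about 1 mm of the coupler axis, so it stands upright. The arm is clear, with the force reading near zero. The vials, flask and beaker look unmoved in the scene picture.
- **Disagreement:** The two cameras differ by about 3–5 mm in absolute position. I therefore went by the cartridge-to-coupler offset, on which they agree within about 2 mm.
- **Not measured:** I could not read the cushion or the poppet depth directly. I infer both from the forces and the pictures.

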